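# Load a flow cell, close and pin its clamp, hold it shut for the leak check

### The arm

A 6-joint arm with a two-finger parallel gripper is mounted at the origin on the work surface. World frame = base frame: x ahead of the robot, y to its left, z up, the work surface at z = 0. Lengths are in m, angles in degrees, forces in N, time in s.
With the tool pointing down it reaches from about 0.3 to 0.75 m from the base axis. Payload 8.5 kg.
Tool frame: the origin (TCP) lies midway between the tips of the shut fingers; the grasp point (between the pads) lies 19 mm behind it; z points along the fingers, y is the line along which they close (so a half turn about z gives the same grasp; the last joint's range is limited). The gripper opens to 85 mm and grips with 20 to 120 N. Pads are 22 mm wide; open, the fingers measure 114 mm over their backs; the gripper's body (76 mm by 85 mm) begins 54 mm behind the grasp point. The pads swing forward as they close: fully open they stand 13 mm farther back than shut.
Start: joints at [-82.58, 21.807, 74.336, -0, 83.858, -12.336], TCP at [0.186, -0.518, 0.231] pointing down, gripper open.
Joint ranges: [-178.18, 178.18], [-50.72, 133.34], [12.68, 142.11], [-81.47, 261.47], [9.98, 163.14], [-165.26, 165.26]. Speed limits (degrees/s): [136.94, 136.94, 180, 180, 180, 180].

### API

Orientations are given as a 3x3 rotation matrix whose columns are the frame's x, y, z axes.
In Python, from rig import env, get_image, close_job gives the robot as it stands.
- The arm moves only by the tool step_arm, never from a script. Its argument "targets" is a list of rows, each a list of 2 entries, a list of its own where there are three numbers: the shift along the tool's x, y, z as a fraction of full scale, then the turn, a rotation vector about the tool's x, y, z as a fraction of full scale. In form: [[[x, y, z], [wx, wy, wz]], ...]. A call has 1 to 10 rows; each row is the pose to reach, as a shift and turn from the pose commanded when the call began, along the tool's axes at that moment; what a row does not reach only later rows make up. Full scale, the value 1, is 0.3 m for a shift and 45 degrees for a turn. A row lasts 1/12 s, in which the tool goes at most 41.7 mm and 7.16 degrees, less where a joint would pass 70% of its speed; a pose out of reach is approached as far as the arm can. A call with a number of a shift or a turn outside -1 to 1 is refused whole. A call with a gripper value outside its range is refused whole. "jaw" is the finger opening in mm, from 0 to 85.4, set as the call begins (left out, the last holds). The fingers move at their own pace and stop on an object; "grip_force" is the grip in N (left out, the last holds). Time passes only in rows, so rows that repeat a pose let the fingers close. It gives the time, the measured TCP pose, the force, the opening and the grip force at its end, in the units of the state.
- env.observe(): the state, without advancing time (a new reading comes with each control period).
- get_image(name): name is "scene" or "top" or "wrist"; returns a dict with "img" (384x512x3 uint8, red, green, blue), "z_map" (384x512 float32, m along the optical axis (not along the pixel's ray), 0 where there is no reading), "intrinsics" (3x3 intrinsics, pixels), "rvec" (rotation vector, rad) and "tvec" (3), from world to camera coordinates, as OpenCV has them. Camera axes: x right, y down, z forward; pixel columns grow to the right and rows downward; lengths in m; the calibration is good to about 2 mm. A picture is of the moment at which its call begins.
- close_job(): hands the job in; it is judged then, once.
The state is a dict: "time_s": time; "q": joint angles; "qvel": joint speeds; "joint_efforts": joint torques, N m; "position": TCP position; "tool_rot": TCP orientation; "ft_force": force on the tool from outside, world axes, zero at the start; "wrist_torque": the same for the moment, N m; "grip_width": finger opening in m; "gripper_force": force on a finger pad.
Only numpy, scipy, OpenCV 4.12 (cv2) and the standard library are available. Lean on these libraries where they do the work, as an engineer would, in place of code of your own. Each camera call takes 0.05 s, during which the arm holds its last target. There are 200 camera calls.

### The job

Lay the flow cell from the white tray squarely and fully down into the nest of the blue clamshell clamp, then swing the hinged cover down over it gently. Take the red-headed locking pin from its stand, push it right through the cover into the lower half and press down on it until the cover is fully shut; finish still gripping the pin and pressing it down, so that the sprung clamp stays shut for the leak check. Leave the bottle, the jar and the tip box alone.

Things in the scene. Friction and masses are not known exactly. Their poses are not given: they have to be found in the camera images.
- clamp: lower half of the clamshell flow-cell clamp: dark blue block 170 x 124 x 32 mm (x, y, z), fixed to the bench. Origin: centre of its underside; its +x points to the hinge, z up. A pocket 62 x 92 mm (x, y), the nest, is sunk in the middle of its top; its floor is an aluminium platen 6.5 mm below the top, sprung upward (9 N preload, then 1.5 N/mm, 6 mm at most)
- nest (a point): on the clamp: centre of the platen's top while it is not pressed, where the centre of the flow cell's underside belongs (25.5 mm above the bench). Axes as the clamp's
- base_hole (a point): on the clamp: centre of the mouth of the 14 mm round hole for the pin, in the lower half's top face, 62 mm from the nest's centre on the side away from the hinge; 26 mm deep, vertical
- hinge (a point): on the clamp: middle of the hinge's axis, 70 mm from the nest's centre in clamp +x and 32.5 mm above the bench; the axis is parallel to clamp y
- cover (a joint): cover angle, rad: 0 fully shut, flat on the lower half; grows as it swings up and away about the hinge; 1.57 upright, 2.05 at most (leaning away). Friction hinge (0.26 N m): it stays where it is left. On a loaded flow cell it rests 0.03 to 0.045 open (4 to 6 mm at the pin hole) and the platen lifts it back when let go; about 8 N down on the pin hole pushes it fully shut, 4 N keeps it
- cover_hole (a point): on the cover: centre of the mouth of its 14 mm pin hole, in its top face, 132 mm from the hinge axis; over base_hole when shut. Axes: x to the hinge, z out of the top face
- cell: the flow cell: pale plate 56 x 86 x 8 mm (x, y, z), with a blue port block 30 x 22 x 20 mm (x, y, z) on the middle of its top and two 4 mm white stubs on the block. About 60 g. Origin: centre of the underside; starts flat on the tray's floor. Fits the nest either way round, its x along the clamp's x. Best lifted by the block, across its 22 mm (y)
- tray: fixed shallow white tray 140 x 124 mm, rim 10 mm high, floor 5 mm above the bench, in which the flow cell lies. Origin: centre of its underside
- pin: the locking pin, upright: steel shank 12 mm diameter, 34 mm long with a 4 mm tapered foot, then a flange 28 mm diameter (34 to 39 mm above the foot's end), then a red knob 22 mm diameter (39 to 65 mm). About 80 g. Origin: centre of the foot's end, z to the knob. Starts in the stand's hole, flange on the stand's top, foot 6 mm above the bench
- pin_tip (a point): the centre of the pin's foot end (the pin's origin)
- pinstand: fixed grey stand for the pin, 56 x 56 x 40 mm, with a 14 mm hole in its top. Origin: centre of its underside
- reagent: bystander: amber reagent bottle with a white cap, 62 mm diameter, 125 mm tall. Origin: centre of its underside
- jar: bystander: white specimen jar with an orange lid, 60 mm diameter, 70 mm tall. Origin: centre of its underside
- tipbox: bystander: closed blue and grey pipette tip box 84 x 118 x 60 mm. Origin: centre of its underside
- cover_tab (a point): on the cover, middle of its outer edge, in its top face, 160 mm from the hinge axis. The cover: aluminium plate 110 mm wide (y), 10 mm thick, 10 to 147 mm from the hinge axis, underside in the plane of the axis, then a black finger tab 44 mm wide to 160 mm. An open window, 44 to 96 mm from the axis and 48 mm wide, lets the port block through. Axes: x to the hinge, z out of the top
Things that resemble listed ones, but are neither listed nor needed, are in the scene too. What is shaped like the pin but orange or yellow is not meant.

How it is judged (in metres and radians):
On the way, in this order (a step that is already met when the one before it is completed fails the run):
1. the flow cell lies flat in the nest, let go, with the cover still open (horizontal distance between cell and nest below 0.005 m and z of cell in the frame of nest below 0.002 m and angle between the x axis of cell and the x axis of clamp, either way round below 0.08 rad and angle between cell's own z axis and vertical below 0.06 rad and contact force between the fingers and cell below 0.2 N and value of joint cover above 0.6 rad), for 0.2 s.
2. the cover is swung down onto the flow cell (value of joint cover below 0.09 rad and horizontal distance between cell and nest below 0.005 m), for 0.2 s.
3. the pin is through the cover and in the lower half's hole (horizontal distance between pin_tip and base_hole below 0.004 m and z of pin_tip in the frame of base_hole below -0.01 m and value of joint cover below 0.09 rad), for 0.1 s.
At the end, for the whole second after the job is handed in: Flow cell square in the nest (5 mm, 0.08 rad); pin upright through the cover, its foot 20 mm or more into the lower half's hole; cover shut to within 0.015 rad; the robot still gripping the pin (over 3 N) and pressing the cover shut with its flange (over 2 N) (value of joint cover below 0.015 rad and horizontal distance between pin_tip and base_hole below 0.004 m and z of pin_tip in the frame of base_hole below -0.02 m and angle between the z axis of pin and the z axis of clamp, either way round below 0.08 rad and contact force between pin and cover above 2 N and contact force between the fingers and pin above 3 N and horizontal distance between cell and nest below 0.005 m and angle between the x axis of cell and the x axis of clamp, either way round below 0.08 rad and angle between cell's own z axis and vertical below 0.06 rad); the arm keeps its last pose, push and grip.
It fails at once if the bottle, jar or tip box is pushed more than 30 mm or tipped (distance of any of reagent, jar, tipbox from where it was at the start of the episode above 0.03 m or angle between any of reagent, jar, tipbox's own z axis and vertical above 0.35 rad).
It fails at once if the cover is slammed (faster than 4 rad/s) (velocity of joint cover below -4 rad/s).
It also fails if it takes over 72 s, if anything falls off the work surface, if the arm or the gripper's body presses on something with over 40 N, if the wrist force passes 120 N, or if a joint passes its speed limit or range.

## Working session

There is one attempt and no reset: what is moved stays moved. The work goes in short steps, Python scripts to look and compute and a tool call to move; the robot and the scene stay as the last step left them, time stands still between calls to the robot, and variables do not carry over. Pictures are saved under pics/ and viewed, at most 13 in all, crops included, and the job is handed in when it is done.

Besides the shell and the picture viewer there is one more tool, called after "Call:" as a command line: name --argument value ..., lists and objects as JSON in quotes. step_arm: Moves the arm, as the interface text tells. Its arguments: {"type":"object","properties":{"targets":{"type":"array","items":{"type":"array"}},"jaw":{"type":"number"},"grip_force":{"type":"number"}},"required":["targets"]}

```bash
mkdir -p pics; ls
python3 - <<'E'
from rig import env,get_image
import cv2,numpy as np
for n in ("scene","top"):
    d=get_image(n); np.savez(f"{n}0.npz",**d)
    cv2.imwrite(f"pics/{n}0.png",cv2.resize(d["img"][...,::-1],(800,600),interpolation=cv2.INTER_CUBIC))
    print(n,d["intrinsics"],d["rvec"],d["tvec"])
s=env.observe();print(s)
E
```

```text
pics
scene [[494.37124336   0.         252.8638676 ]
 [  0.         494.37124336 197.15342319]
 [  0.           0.           1.        ]] [ 2.28823985  0.63468557 -0.26581533] [-0.43775331 -0.15883426  1.46559203]
top [[485.94253284   0.         261.87353762]
 [  0.         485.94253284 189.12037212]
 [  0.           0.           1.        ]] [ 2.11322487 -2.13894665  0.20716098] [-0.01671161  0.53589644  1.09207819]
{'time_s': 0.1, 'q': array([-8.25783450e+01,  2.18379551e+01,  7.43766968e+01, -8.25313322e-04,
        8.38569778e+01, -1.23357519e+01]), 'qvel': array([ 0.03836361, -0.11043183, -0.1768605 , -0.0480246 , -0.02680106,
        0.09248174]), 'joint_efforts': array([ 3.90977541e-03, -4.49220908e+01, -2.31653023e+01, -1.42330009e-04,
        3.67820874e-03,  7.24771240e-06]), 'position': array([ 0.18588402, -0.5173821 ,  0.23078764]), 'tool_rot': array([[ 9.41131822e-01,  3.38039736e-01, -1.75687296e-04],
       [ 3.38039687e-01, -9.41131042e-01,  1.23785131e-03],
       [ 2.53098163e-04, -1.22437054e-03, -9.99999218e-01]]), 'ft_force': array([-0.01714808,  0.64453403, -0.24467078]), 'wrist_torque': array([0.02741209, 0.02410701, 0.02229942]), 'gripper_force': 0.0, 'grip_width': 0.0854935398491732}
```

View pics/scene0.png

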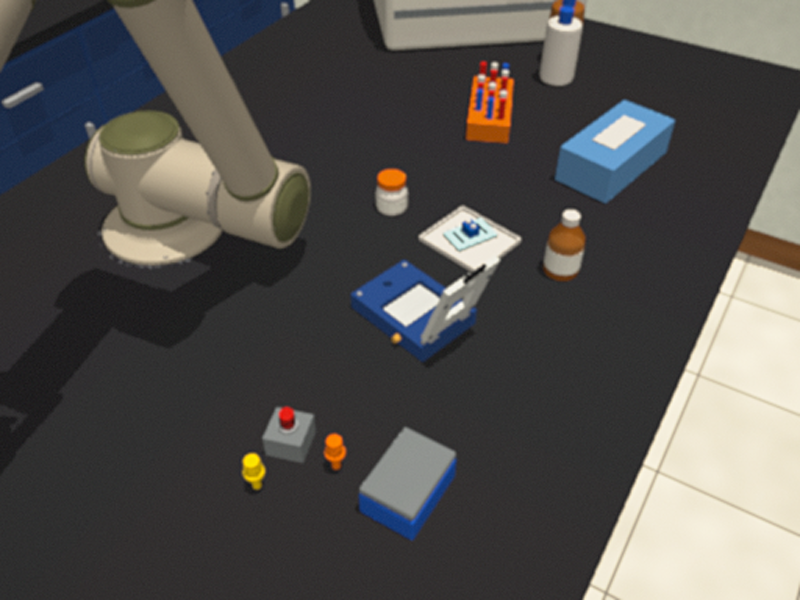

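View pics/top0.png

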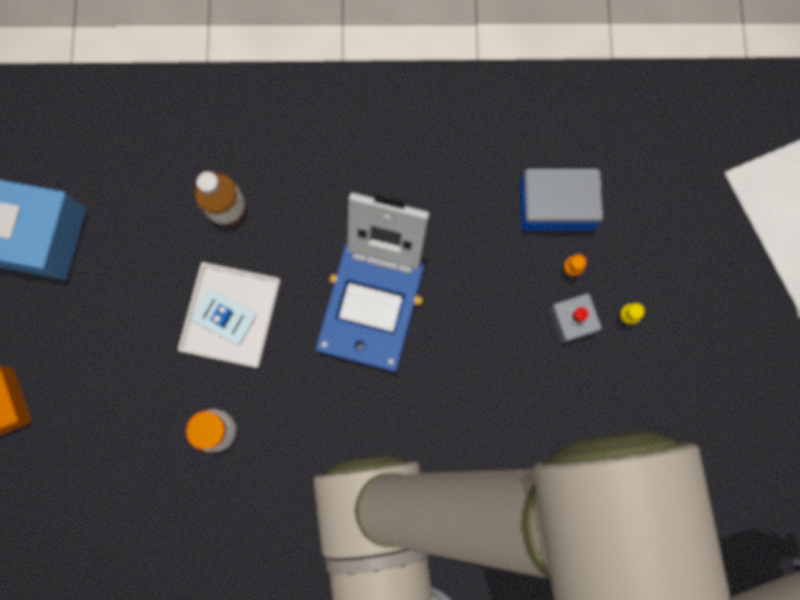

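The scene view (800x600 scale) shows the clamp at about (415,310) with its cover leaning up, the cell in the tray at (470,232), and the red pin in its stand at (287,417). In the top view the cell is at (222,317), the platen at (370,308), the pin hole at (360,345) and the red knob at (580,315).

```bash
cat > h.py <<'E'
import numpy as np,cv2
from rig import env,get_image
def cam(d): 
    R=cv2.Rodrigues(np.asarray(d["rvec"],float))[0]; return np.asarray(d["intrinsics"]),R,np.asarray(d["tvec"],float).ravel()
def cast(d,uv,z):
    K,R,t=cam(d); uv=np.atleast_2d(np.asarray(uv,float)); c=-R.T@t
    r=(np.linalg.inv(K)@np.c_[uv,np.ones(len(uv))].T).T@R
    return c+r*((z-c[2])/r[:,2])[:,None]
def proj(d,P):
    return cv2.projectPoints(np.atleast_2d(np.asarray(P,float)),np.asarray(d["rvec"],float),np.asarray(d["tvec"],float),np.asarray(d["intrinsics"]),None)[0][:,0]
def hsv(d): return cv2.cvtColor(d["img"],cv2.COLOR_RGB2HSV)
def blob(d,lo,hi,box=None,k=0):
    m=cv2.inRange(hsv(d),np.array(lo),np.array(hi))
    if box: b=np.zeros_like(m); x0,y0,x1,y1=box; b[y0:y1,x0:x1]=255; m&=b
    if k: m=cv2.morphologyEx(m,cv2.MORPH_CLOSE,np.ones((k,k),np.uint8))
    c,_=cv2.findContours(m,cv2.RETR_EXTERNAL,cv2.CHAIN_APPROX_NONE)
    return max(c,key=cv2.contourArea)[:,0]
def rect(d,c,z):
    w=cast(d,c,z)[:,:2]; (cx,cy),(a,b),_=r=cv2.minAreaRect((w*1000).astype(np.float32))
    p=cv2.boxPoints(r); e=[p[1]-p[0],p[2]-p[1]]; e=max(e,key=np.linalg.norm)
    return np.round([cx,cy,a,b,np.degrees(np.arctan2(e[1],e[0]))%180],1)  # mm, angle of the long side
def cen(c): m=cv2.moments(c); return np.array([m["m10"]/m["m00"],m["m01"]/m["m00"]])
E
python3 - <<'E'
from h import *
T={k:v for k,v in np.load("top0.npz").items()};S={k:v for k,v in np.load("scene0.npz").items()}
f=1/1.5625
b=lambda *a:[int(x*f) for x in a]
H=hsv(T)
for n,u,v in [("plate",200,310),("tray",195,280),("platen",370,308),("clampblue",340,330),("cov",420,220),("block",222,308),("knob",580,315),("stand",565,325)]:
    print(n,H[int(v*f),int(u*f)])
tray=blob(T,(0,0,140),(180,60,255),b(160,240,300,390),5);print("tray",rect(T,tray,.010))
pl=blob(T,(75,30,120),(110,120,255),b(180,270,270,360),5);print("plate",rect(T,pl,.013),len(pl))
pk=blob(T,(0,0,140),(180,60,255),b(325,275,415,340));print("platen",rect(T,pk,.0255),rect(T,pk,.032))
cl=blob(T,(100,100,40),(130,255,255),b(300,235,440,380));print("clamp",rect(T,cl,.032))
kn=blob(T,(0,150,90),(6,255,255),b(560,290,610,340));print("knob top",cast(T,cen(kn),.071),cast(T,cen(kn),.06))
kn=blob(S,(0,150,90),(6,255,255),b(260,390,310,440));print("knob scene",cast(S,cen(kn),.06))
bl=blob(T,(105,120,40),(125,255,255),b(200,295,250,340));print("block",rect(T,bl,.033),cast(T,cen(bl),.033))
crop=np.hstack([cv2.resize(T["img"][165:240,105:185,::-1],(400,375)),cv2.resize(T["img"][115:240,195:280,::-1],(255,375))]);
c2=cv2.resize(S["img"][120:240,215:345,::-1],(780,600),interpolation=cv2.INTER_CUBIC)
a=cv2.resize(T["img"][110:245,105:285,::-1],(800,600),interpolation=cv2.INTER_CUBIC);cv2.imwrite("pics/t1.png",a)
E
```

```text
plate [ 94  25 221]
tray [170  10  77]
platen [ 23   5 225]
clampblue [109 143 170]
cov [ 15   7 148]
block [129   9 204]
knob [  3 230 211]
stand [105  10 161]
tray [518.1 256.7 127.8 143.5 167.3]
plate [514.2 265.4  56.9  36.5  58.6] 65
platen [523.7  37.   88.3  58.3  75.1] [522.5  36.7  87.8  57.9  75.1]
clamp [522.3  37.3 130.1 175.7 164.8]
knob top [[ 0.50181749 -0.27454396  0.071     ]] [[ 0.50360515 -0.27714308  0.06      ]]
knob scene [[ 0.50145776 -0.27678386  0.06      ]]
block [508.5 259.3  22.9  21.4   7.6] [[0.50993047 0.25852821 0.033     ]]
```

View pics/t1.png

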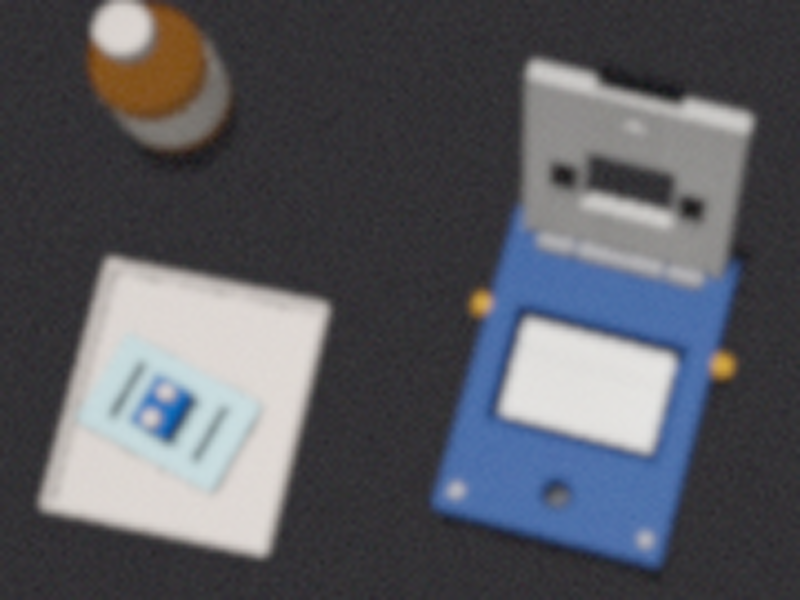

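The crop shows the pale plate (170,410 crop), tilted relative to the tray, with the block in its middle, the platen (590,385) and the dark hole (558,492). The cover stands open.

Run:
```python
from h import *
T={k:v for k,v in np.load("top0.npz").items()};S={k:v for k,v in np.load("scene0.npz").items()}
q=lambda x0,y0,x1,y1:[int(105+x0/4.444),int(110+y0/4.444),int(105+x1/4.444),int(110+y1/4.444)]
pl=blob(T,(82,14,90),(125,255,255),q(60,320,275,510),7);print("plate",rect(T,pl,.013),cast(T,cen(pl),.013))
bl=blob(T,(105,110,40),(125,255,255),q(125,360,205,450),5);print("block",rect(T,bl,.033),cast(T,cen(bl),.033))
ho=blob(T,(0,0,0),(180,255,125),q(530,468,590,520));print("hole",cast(T,cen(ho),.032),cv2.contourArea(ho))
cl=blob(T,(100,100,40),(130,255,255),q(425,225,750,580));w=cast(T,cl,.032)
# clamp near edge & side edges via frame
a=np.radians(-15.0);ex=np.array([np.cos(a),np.sin(a)]);ey=np.array([-ex[1],ex[0]])
c=w[:,:2]@np.c_[ex,ey];print("clamp frame min/max",c.min(0),c.max(0),"centre est",(c[:,0].min()+.085)*ex+(c.max(0)[1]+c.min(0)[1])/2*ey)
# scene-cam checks
f=.64
sb=lambda *a:[int(x*f) for x in a]
pk=blob(S,(0,0,150),(180,40,255),sb(375,275,438,330));print("platen scene",rect(S,pk,.0255))
ps=blob(S,(80,14,90),(125,255,255),sb(440,212,500,255),7);print("plate scene",rect(S,ps,.013))
# cover
m=(hsv(T)[...,1]<30)&(hsv(T)[...,2]>110)
K,R,t=cam(T);z=T["z_map"]
v,u=np.nonzero(z>0);Z=z[v,u];P=(np.linalg.inv(K)@np.c_[u*Z,v*Z,Z].T-t[:,None]).T@R
hx=np.array([.5225,.037])+.07*ex
l=(P[:,:2]-hx)@np.c_[ex,ey]
s=(abs(l[:,1])<.02)&(P[:,2]>.06)&(l[:,0]>-.06)&(l[:,0]<.12)
print(np.round(np.c_[l[s],P[s][:,2]][::max(1,s.sum()//25)],3))
```

```text
plate [513.4 264.6  84.9  53.6  61.4] [[0.51321643 0.2644321  0.013     ]]
block [510.9 258.8  24.   22.4  24.5] [[0.50972326 0.25961652 0.033     ]]
hole [[0.46555396 0.0540743  0.032     ]] 14.5
clamp frame min/max [0.40682856 0.10592686] [0.58247733 0.23639605] centre est [0.51936975 0.03803467]
platen scene [524.3  33.6  85.8  56.9  74.6]
plate scene [511.7 261.2  85.7  64.9  61.5]
[[ 0.056  0.019  0.184]
 [ 0.056  0.004  0.183]
 [ 0.058 -0.011  0.181]
 [ 0.057 -0.018  0.182]
 [ 0.055 -0.019  0.182]
 [ 0.053 -0.017  0.181]
 [ 0.05  -0.015  0.18 ]
 [ 0.05  -0.013  0.172]
 [ 0.048 -0.011  0.169]
 [ 0.045 -0.012  0.173]
 [ 0.045 -0.015  0.168]
 [ 0.043 -0.013  0.165]
 [ 0.043 -0.013  0.158]
 [ 0.042 -0.011  0.152]
 [ 0.039 -0.011  0.154]
 [ 0.038 -0.012  0.15 ]
 [ 0.037 -0.012  0.146]
 [ 0.037 -0.012  0.14 ]
 [ 0.035 -0.012  0.139]
 [ 0.034 -0.019  0.138]
 [ 0.03  -0.013  0.124]
 [ 0.02   0.004  0.072]
 [ 0.012  0.019  0.071]
 [ 0.012  0.019  0.062]
 [ 0.009  0.016  0.063]
 [ 0.011  0.002  0.062]
 [ 0.01  -0.013  0.062]]
```

```bash
cat >> h.py <<'E'
from scipy.spatial.transform import Rotation as Ro
def down(deg): a=np.radians(deg); return np.array([[np.cos(a),np.sin(a),0],[np.sin(a),-np.cos(a),0],[0,0,-1.]])
def go(p,R,s=None):
    s=s or env.observe(); R0=s["tool_rot"]; d=R0.T@(np.array(p)-s["position"])/.3; w=Ro.from_matrix(R0.T@R).as_rotvec()/np.radians(45)
    k=max(1,np.abs(d).max(),np.abs(w).max()); print("x%.2f"%k,np.round(d,4).tolist(),np.round(w,4).tolist()," /k:",np.round(d/k,3).tolist(),np.round(w/k,3).tolist());
E
python3 -c "
from h import *
R0=env.observe()['tool_rot']
for a in (0,44,88):
    print((down(19.75+a).T@np.array([.327,.782,0])/.3/3).round(3))
"
```

```text
[ 0.636 -0.695  0.   ]
[ 0.94  -0.058  0.   ]
[0.717 0.611 0.   ]
```

Call:
step_arm --targets '[[[0.08,-0.087,0],[0,0,-0.12]],[[0.16,-0.174,0],[0,0,-0.24]],[[0.24,-0.26,0],[0,0,-0.36]],[[0.32,-0.348,0],[0,0,-0.48]],[[0.4,-0.434,0],[0,0,-0.6]],[[0.48,-0.521,0],[0,0,-0.74]],[[0.56,-0.608,0],[0,0,-0.87]],[[0.636,-0.695,0],[0,0,-0.978]]]' --jaw 60 --grip_force 40

```text
time_s: 0.77
position: [0.2952, -0.2551, 0.2312]
tool_rot: [[0.438, 0.899, -0.0], [0.899, -0.438, 0.0], [0.0, -0.0, -1.0]]
ft_force: [0.6, -0.7, 0.1]
grip_width: 0.0598
gripper_force: 0.0
```

Call:
step_arm --targets '[[[0.118,-0.007,0],[0,0,-0.12]],[[0.235,-0.014,0],[0,0,-0.24]],[[0.352,-0.022,0],[0,0,-0.36]],[[0.47,-0.029,0],[0,0,-0.48]],[[0.588,-0.036,0],[0,0,-0.6]],[[0.705,-0.044,0],[0,0,-0.74]],[[0.823,-0.05,0],[0,0,-0.87]],[[0.94,-0.058,0],[0,0,-0.978]]]'

```text
time_s: 1.43
position: [0.4042, 0.0056, 0.2313]
tool_rot: [[-0.31, 0.951, -0.0], [0.951, 0.31, 0.0], [0.0, -0.0, -1.0]]
ft_force: [0.6, 0.3, -0.7]
grip_width: 0.06
gripper_force: 0.0
```

Call:
step_arm --targets '[[[0.09,0.076,0],[0,0,-0.12]],[[0.18,0.153,0],[0,0,-0.24]],[[0.27,0.23,0],[0,0,-0.36]],[[0.36,0.305,0],[0,0,-0.48]],[[0.45,0.38,0],[0,0,-0.6]],[[0.54,0.46,0],[0,0,-0.74]],[[0.63,0.53,0],[0,0,-0.87]],[[0.717,0.611,0],[0,0,-0.978]],[[0.717,0.611,0],[0,0,-0.978]]]'

```text
time_s: 2.18
position: [0.514, 0.2689, 0.23]
tool_rot: [[-0.885, 0.466, -0.001], [0.466, 0.885, 0.001], [0.001, 0.001, -1.0]]
ft_force: [-0.1, -0.4, -0.6]
grip_width: 0.0599
gripper_force: 0.0
```

Run:
```python
from h import *
d=get_image("wrist");np.savez("w1.npz",**d);s=env.observe();print(s["time_s"],s["position"],s["q"],s["tool_rot"][:,0])
K,R,t=cam(d);print("cam",-R.T@t,R[2])
cv2.imwrite("pics/w1.png",d["img"][...,::-1])
print(proj(d,[.513,.264,.013]))
go([.513,.264,.12],down(151.4),s)
```

```text
2.2333 [0.51315409 0.26675495 0.23007949] [ 1.57394859e+01  2.47666926e+01  6.97354870e+01  1.17925345e-02
  8.55784216e+01 -4.62661680e+01] [-0.88298558  0.46939868  0.00115831]
cam [0.44599779 0.30592806 0.37370451] [ 0.26597015 -0.14062169 -0.95366945]
[[250.62013294 157.80546567]]
x1.00 [-0.0043, -0.008, 0.3669] [-0.0011, -0.0015, 0.0134]  /k: [-0.004, -0.008, 0.367] [-0.001, -0.001, 0.013]
```

View pics/w1.png

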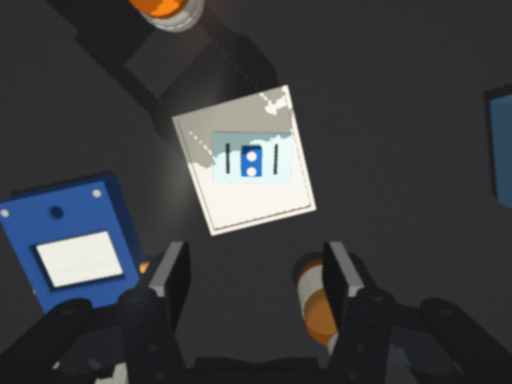

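Wrist view: the cell is centred at (251,158) with its block square to the image, the clamp is at left with the hole at (57,212), and the bottle is at (315,300).

Run:
```python
from h import *
d={k:v for k,v in np.load("w1.npz").items()}
H=hsv(d)
for u,v in [(220,170),(251,145),(245,165),(57,212),(80,260),(30,230),(220,140),(205,190)]: print((u,v),H[v,u])
pl=blob(d,(80,18,60),(125,255,255),[195,115,310,200],9);print("plate",rect(d,pl,.013))
bl=blob(d,(105,120,30),(125,255,255),[230,135,272,185],7);print("block",rect(d,bl,.033),cv2.boundingRect(bl),cast(d,cen(bl),.033))
pk=blob(d,(0,0,150),(180,60,255),[25,215,135,300]);print("platen",rect(d,pk,.0255))
ho=blob(d,(0,0,0),(180,255,75),[42,198,72,226]);print("hole",cast(d,cen(ho),.032),cv2.contourArea(ho))
for n,x0,x1,y0,y1 in[("bottle",.58,.75,.15,.33),("jar",.33,.45,.2,.36)]:
    pass
```

```text
(220, 170) [ 85  18 249]
(251, 145) [ 98  60 148]
(245, 165) [106 208 208]
(57, 212) [110 170  69]
(80, 260) [ 30  10 237]
(30, 230) [109 170 147]
(220, 140) [ 84  40 172]
(205, 190) [ 25  11 248]
plate [512.9 264.5  84.2  54.   61.2]
block [512.4 265.6  19.4  30.4 151.5] (242, 146, 20, 30) [[0.51045598 0.26628632 0.033     ]]
platen [524.2  35.8  85.6  55.   74.7]
hole [[0.46423436 0.0530697  0.032     ]] 57.5
```

Call:
step_arm --targets '[[[-0.002,-0.006,0.1],[0,0,0.013]],[[-0.002,-0.006,0.2],[0,0,0.013]],[[-0.002,-0.006,0.3],[0,0,0.013]],[[-0.002,-0.006,0.4],[0,0,0.013]],[[-0.002,-0.006,0.48],[0,0,0.013]],[[-0.002,-0.006,0.53],[0,0,0.013]],[[-0.002,-0.006,0.53],[0,0,0.013]],[[-0.002,-0.006,0.53],[0,0,0.013]]]'

```text
time_s: 2.9
position: [0.5124, 0.262, 0.0723]
tool_rot: [[-0.876, 0.483, -0.001], [0.483, 0.876, -0.0], [0.001, -0.001, -1.0]]
ft_force: [0.8, -0.8, 0.3]
grip_width: 0.0602
gripper_force: 0.0
```

Run:
```python
from h import *
d=get_image("wrist");s=env.observe();print(s["position"],s["ft_force"])
pl=blob(d,(80,18,60),(125,255,255),[100,30,420,330],9);print("plate",rect(d,pl,.013),cv2.boundingRect(pl))
x,y,w,h=cv2.boundingRect(pl);bl=blob(d,(105,120,30),(125,255,255),[x+w//3-8,y-20,x+2*w//3+8,y+h],9);print("block",rect(d,bl,.033))
go([.5128,.265,.016],down(151.3),s)
```

```text
[0.51296074 0.2622873  0.0732827 ] [ 0.12746214  0.35744255 -0.18532456]
plate [513.4 265.2  85.1  55.7  61.2] (191, 165, 138, 83)
block [511.6 266.   20.7  33.7 150.8]
x1.00 [0.005, 0.0075, 0.1909] [0.0008, 0.0009, -0.0034]  /k: [0.005, 0.008, 0.191] [0.001, 0.001, -0.003]
```

Call:
step_arm --targets '[[[0.005,0.009,0.06],[0,0,-0.003]],[[0.005,0.009,0.12],[0,0,-0.003]],[[0.005,0.009,0.17],[0,0,-0.003]],[[0.005,0.009,0.191],[0,0,-0.003]],[[0.005,0.009,0.191],[0,0,-0.003]],[[0.005,0.009,0.191],[0,0,-0.003]]]'

```text
time_s: 3.45
position: [0.5132, 0.2658, 0.0162]
tool_rot: [[-0.877, 0.48, 0.002], [0.48, 0.877, 0.0], [-0.001, 0.001, -1.0]]
ft_force: [-0.4, -0.5, -0.2]
grip_width: 0.0598
gripper_force: 0.0
```

Call:
step_arm --targets '[[[0,0,0],[0,0,0]],[[0,0,0],[0,0,0]],[[0,0,0],[0,0,0]],[[0,0,0],[0,0,0]],[[0,0,0],[0,0,0]],[[0,0,0],[0,0,0]]]' --jaw 5 --grip_force 30

```text
time_s: 3.95
position: [0.513, 0.2659, 0.0159]
tool_rot: [[-0.877, 0.48, 0.001], [0.48, 0.877, 0.0], [-0.001, 0.001, -1.0]]
ft_force: [-0.7, -0.4, 6.4]
grip_width: 0.0211
gripper_force: 30.6
```

Call:
step_arm --targets '[[[0,0,-0.03],[0,0,0]],[[0,0,-0.1],[0,0,0]],[[0,0,-0.2],[0,0,0]],[[0,0,-0.3],[0,0,0]],[[0,0,-0.37],[0,0,0]],[[0,0,-0.4],[0,0,0]],[[0,0,-0.4],[0,0,0]],[[0,0,-0.4],[0,0,0]]]'

```text
time_s: 4.62
position: [0.5122, 0.2656, 0.1343]
tool_rot: [[-0.877, 0.48, -0.001], [0.48, 0.877, -0.0], [0.001, -0.001, -1.0]]
ft_force: [-0.2, 0.6, -1.7]
grip_width: 0.0214
gripper_force: 29.7
```

Run:
```python
from h import *
d=get_image("wrist");np.savez("w2.npz",**d);s=env.observe();print(s["position"],s["ft_force"],s["grip_width"])
cv2.imwrite("pics/w2.png",d["img"][...,::-1])
x=Ro.from_matrix(s["tool_rot"]);print(np.degrees(np.arctan2(s["tool_rot"][1,0],s["tool_rot"][0,0])))
go([.5242,.0368,.13],down(165),s)
```

```text
[0.51189475 0.26554915 0.13361201] [-1.12819771  0.21958414 -1.12866505] 0.021076809035545024
151.33247216576555
x1.00 [-0.4018, -0.6493, 0.0125] [-0.002, -0.0026, -0.3037]  /k: [-0.402, -0.649, 0.012] [-0.002, -0.003, -0.304]
```

View pics/w2.png

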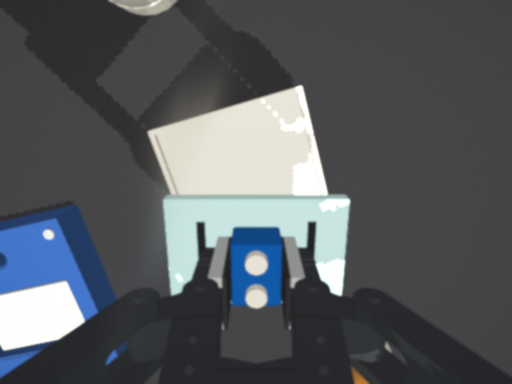

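The wrist view shows the plate held level by the block, its far edge running from (165,196) to (349,196).

Run:
```python
from h import *
d={k:v for k,v in np.load("w2.npz").items()}
print(hsv(d)[188:208,185,:].tolist())
p=np.array([.5121,.2655]);R=down(151.33)[:2,:2]
for z,c in [(.1306,[(165,200),(349,200)]),(.1226,[(166,196),(348,196)])]:
    w=cast(d,c,z)[:,:2]; print((w-p)@R, ((w.mean(0)-p)@R-[.028,0]))
z=.1506;b=[(232,237),(281,237),(232,303),(281,303)];w=cast(d,b,z)[:,:2];print("block",((w-p)@R).round(4))
```

```text
[[24, 18, 228], [24, 17, 228], [24, 18, 227], [24, 18, 228], [26, 17, 227], [28, 16, 222], [44, 16, 208], [73, 22, 189], [82, 31, 183], [84, 33, 183], [82, 35, 192], [84, 35, 210], [86, 33, 222], [85, 33, 226], [85, 31, 227], [84, 30, 228], [86, 30, 227], [86, 30, 226], [85, 31, 227], [86, 30, 228]]
[[ 0.0254157  -0.04063157]
 [ 0.02543614  0.0438793 ]] [-0.00257408  0.00162387]
[[ 0.02463794 -0.04226629]
 [ 0.02465701  0.04553396]] [-0.00335252  0.00163384]
block [[ 0.0164 -0.0087]
 [ 0.0164  0.0115]
 [-0.0155 -0.0093]
 [-0.0155  0.0122]]
```

Call:
step_arm --targets '[[[-0.04,-0.065,0],[0,0,-0.03]],[[-0.08,-0.13,0],[0,0,-0.06]],[[-0.12,-0.195,0],[0,0,-0.09]],[[-0.16,-0.26,0],[0,0,-0.12]],[[-0.2,-0.325,0],[0,0,-0.15]],[[-0.24,-0.39,0],[0,0,-0.18]],[[-0.28,-0.455,0],[0,0,-0.22]],[[-0.33,-0.53,0],[0,0,-0.26]],[[-0.38,-0.61,0],[0,0,-0.29]],[[-0.402,-0.649,0],[0,0,-0.304]]]'

```text
time_s: 5.5
position: [0.5246, 0.0345, 0.1333]
tool_rot: [[-0.966, 0.259, -0.003], [0.259, 0.966, -0.0], [0.003, -0.001, -1.0]]
ft_force: [-0.0, -0.9, -0.5]
grip_width: 0.0213
gripper_force: 29.8
```

Call:
step_arm --targets '[[[0,0,0],[0,0,0]],[[0,0,0],[0,0,0]],[[0,0,0],[0,0,0]]]'

```text
time_s: 5.75
position: [0.5246, 0.0378, 0.1341]
tool_rot: [[-0.966, 0.259, -0.002], [0.259, 0.966, 0.001], [0.002, 0.0, -1.0]]
ft_force: [0.0, 1.2, -0.5]
grip_width: 0.0212
gripper_force: 29.8
```

Run:
```python
from h import *
d=get_image("wrist");np.savez("w3.npz",**d);s=env.observe();print(s["position"],s["ft_force"],s["grip_width"],s["q"])
t=get_image("top");np.savez("t3.npz",**t)
cv2.imwrite("pics/w3.png",d["img"][...,::-1])
```

```text
[0.52465243 0.0380098  0.13436563] [ 0.12133369  0.40908703 -0.68729964] 0.021430300880201005 [-8.76844854e+00  2.48223046e+01  8.69387012e+01  1.06377262e-02
  6.83206239e+01 -8.38309263e+01]
```

View pics/w3.png

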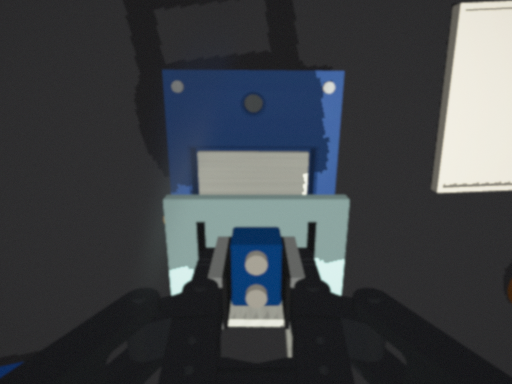

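The wrist view shows the clamp ahead: its hole at (253,103), the near corners at (164,71) and (344,71), and the platen's near edge from (197,150) to (309,150).

Run:
```python
from h import *
d={k:v for k,v in np.load("w3.npz").items()}
s=env.observe();p=s["position"][:2];a=np.degrees(np.arctan2(s["tool_rot"][1,0],s["tool_rot"][0,0]));R=down(a)[:2,:2];print(a)
ho=blob(d,(0,0,0),(180,255,85),[240,90,268,116]);e=cen(ho);print("hole px",e,cv2.contourArea(ho));h=(cast(d,e,.032)[0,:2]-p)@R;print("hole tool",h,"nest",h-[.062,0])
m=cv2.inRange(hsv(d),(100,100,60),(130,255,255))
# near edge line, left/right side lines
top=[(u,np.nonzero(m[60:90,u])[0][0]+60) for u in range(175,335,5)]
l=(cast(d,top,.032)[:,:2]-p)@R;k=np.polyfit(l[:,1],l[:,0],1);print("near edge x",np.median(l[:,0]),"slope deg",np.degrees(np.arctan(k[0])),"nest x",np.median(l[:,0])-.085)
L=[];Rr=[]
for v in range(76,180,4):
    u=np.nonzero(m[v,150:360])[0]+150; L.append((u[0],v));Rr.append((u[-1]+1,v))
l=(cast(d,L,.032)[:,:2]-p)@R;r=(cast(d,Rr,.032)[:,:2]-p)@R
print("L",np.c_[l][::5].round(4).tolist(),"R",r[::5].round(4).tolist())
g=hsv(d)[...,1]<60
row=[(u,next((v for v in range(140,170) if g[v,u]),0)) for u in range(205,300,8)];l=(cast(d,row,.0255)[:,:2]-p)@R;print("platen edge x",l[:,0].round(4))
v=175;uu=[u for u in range(185,325) if g[v,u]];print("platen y",(cast(d,[(uu[0],v),(uu[-1]+1,v)],.0255)[:,:2]-p)@R)
for z,c in [(p[0]*0+s["position"][2]-.003,[(165,200),(349,200)]),(s["position"][2]-.011,[(166,196),(348,196)])]:
    w=cast(d,c,z)[:,:2]; print("cell",((w.mean(0)-p)@R-[.028,0]))
```

```text
165.07609424511543
hole px [252.79605827 103.20565553] 389.0
hole tool [ 0.06272376 -0.00147716] nest [ 0.00072376 -0.00147716]
near edge x 0.08476003287859657 slope deg -0.47349766788372605 nest x -0.00023996712140343657
L [[0.081, -0.0637], [0.0677, -0.0635], [0.054, -0.0639], [0.0398, -0.0643], [0.0251, -0.064], [0.0098, -0.0637]] R [[0.0808, 0.0619], [0.0675, 0.0615], [0.0538, 0.0618], [0.0396, 0.0614], [0.0249, 0.0618], [0.0097, 0.0614]]
platen edge x [0.0275 0.0275 0.0275 0.0275 0.0275 0.0275 0.0274 0.0274 0.0274 0.0274
 0.0274 0.0274]
platen y [[ 0.00882362 -0.04463748]
 [ 0.00871514  0.04139329]]
cell [-0.00232337  0.0012365 ]
cell [-0.0031044   0.00125222]
```

Run:
```python
from h import *
d={k:v for k,v in np.load("w3.npz").items()};H=hsv(d)
print([(v,H[v,238].tolist()) for v in range(222,312,3)])
s=env.observe();p=s["position"];a=165.08;R=down(a)[:,:];
def f(P): return proj(d,[p+R@np.array(q) for q in P]).round(1).tolist()
# tool offsets (z down): plate top at +.003 below... predicted pixels for zero offset
print("plate front top/bottom",f([(.028,0,.003),(.028,0,.011)]),"block front bottom/top, back top",f([(.015,0,.003),(.015,0,-.017),(-.015,0,-.017)]))
```

```text
[(222, [86, 37, 165]), (225, [88, 39, 157]), (228, [108, 165, 93]), (231, [106, 237, 87]), (234, [106, 238, 88]), (237, [106, 226, 89]), (240, [106, 229, 90]), (243, [106, 222, 94]), (246, [106, 242, 115]), (249, [105, 251, 117]), (252, [105, 251, 118]), (255, [106, 236, 118]), (258, [106, 238, 118]), (261, [105, 246, 117]), (264, [106, 229, 119]), (267, [105, 246, 117]), (270, [105, 244, 116]), (273, [105, 248, 117]), (276, [106, 233, 118]), (279, [106, 231, 118]), (282, [106, 233, 117]), (285, [106, 233, 117]), (288, [106, 235, 116]), (291, [106, 237, 116]), (294, [105, 237, 116]), (297, [106, 229, 116]), (300, [105, 237, 116]), (303, [106, 222, 115]), (306, [90, 11, 137]), (309, [33, 16, 156])]
plate front top/bottom [[254.2, 195.2], [254.3, 189.8]] block front bottom/top, back top [[254.3, 221.7], [254.1, 240.9], [254.3, 303.4]]
```

Call:
step_arm --targets '[[[0.007,-0.006,0.06],[0,0,0]],[[0.007,-0.006,0.12],[0,0,0]],[[0.007,-0.006,0.18],[0,0,0]],[[0.007,-0.006,0.24],[0,0,0]],[[0.007,-0.006,0.28],[0,0,0]],[[0.007,-0.006,0.291],[0,0,0]],[[0.007,-0.006,0.291],[0,0,0]],[[0.007,-0.006,0.291],[0,0,0]]]'

```text
time_s: 6.52
position: [0.5228, 0.0363, 0.0482]
tool_rot: [[-0.966, 0.258, 0.001], [0.258, 0.966, -0.0], [-0.001, 0.0, -1.0]]
ft_force: [0.7, -0.5, -0.3]
grip_width: 0.0208
gripper_force: 29.7
```

Run:
```python
from h import *
d=get_image("wrist");np.savez("w4.npz",**d);s=env.observe();print(s["position"],s["ft_force"],s["grip_width"])
cv2.imwrite("pics/w4.png",cv2.resize(d["img"][100:310,110:400,::-1],(800,580),interpolation=cv2.INTER_CUBIC))
```

```text
[0.52297756 0.03615163 0.04848978] [ 0.69647964  0.21936103 -0.23822022] 0.021485788483222332
```

View pics/w4.png

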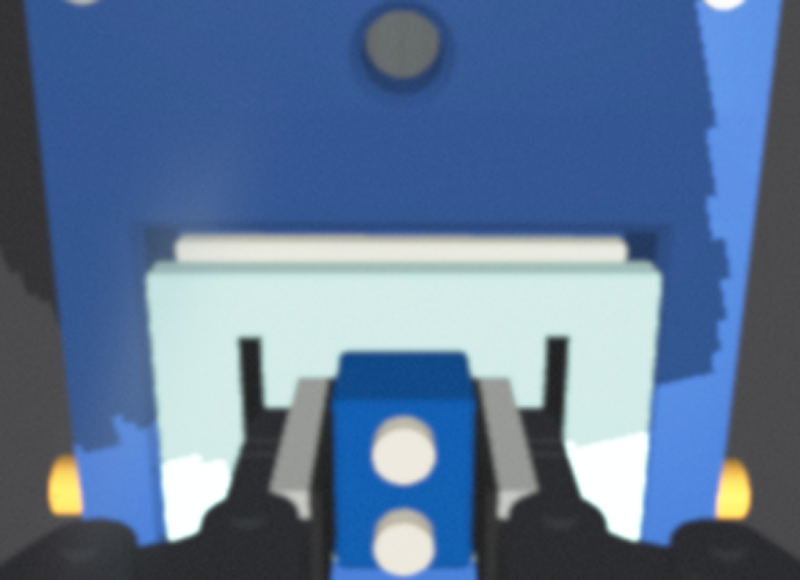

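The hover view shows the plate just above the pocket, well centred sideways (plate centre u=404, hole u=403 in the crop). The pocket's near edge is at row 228 and the plate's front edge at rows 262 to 272.

Run:
```python
from h import *
d={k:v for k,v in np.load("w4.npz").items()}
s=env.observe();p=s["position"][:2];a=np.degrees(np.arctan2(s["tool_rot"][1,0],s["tool_rot"][0,0]));R=down(a)[:2,:2]
g=lambda c,z:((cast(d,np.array(c)/2.7586+[110,100],z)[:,:2]-p)@R).round(4).tolist()
zt=s["position"][2]
print(a,"hole",g([(403,45)],.032),"pocket edge",g([(140,228),(660,228)],.032),"plate bot/top",g([(148,264),(660,264)],zt-.011),g([(148,273),(660,273)],zt-.003))
```

```text
165.04460473087474 hole [[0.0619, 0.0012]] pocket edge [[0.03, -0.0455], [0.03, 0.0468]] plate bot/top [[0.0251, -0.0431], [0.0251, 0.0458]] [[0.0262, -0.0409], [0.0262, 0.0436]]
```

Call:
step_arm --targets '[[[0.005,-0.001,0],[0,0,0]],[[0.005,-0.001,0.01],[0,0,0]],[[0.005,-0.001,0.02],[0,0,0]],[[0.005,-0.001,0.03],[0,0,0]],[[0.005,-0.001,0.036],[0,0,0]],[[0.005,-0.001,0.04],[0,0,0]],[[0.005,-0.001,0.042],[0,0,0]],[[0.005,-0.001,0.042],[0,0,0]]]'

```text
time_s: 7.23
position: [0.5209, 0.036, 0.0357]
tool_rot: [[-0.966, 0.259, 0.0], [0.259, 0.966, -0.0], [-0.0, -0.0, -1.0]]
ft_force: [-3.5, 0.3, 10.4]
grip_width: 0.0213
gripper_force: 31.1
```

Call:
step_arm --targets '[[[0,0,0],[0,0,0]],[[0,0,-0.005],[0,0,0]],[[0,0,-0.01],[0,0,0]],[[0,0,-0.01],[0,0,0]],[[0,0,-0.08],[0,0,0]],[[0,0,-0.18],[0,0,0]],[[0,0,-0.28],[0,0,0]],[[0,0,-0.38],[0,0,0]],[[0,0,-0.48],[0,0,0]],[[0,0,-0.48],[0,0,0]]]' --jaw 45

```text
time_s: 8.07
position: [0.5231, 0.0358, 0.1846]
tool_rot: [[-0.966, 0.258, 0.01], [0.258, 0.966, -0.002], [-0.01, 0.001, -1.0]]
ft_force: [0.1, 0.3, 0.0]
grip_width: 0.0452
gripper_force: 0.0
```

Run:
```python
from h import *
d=get_image("wrist");np.savez("w5.npz",**d);s=env.observe();print(s["position"],s["ft_force"],s["grip_width"])
cv2.imwrite("pics/w5.png",d["img"][...,::-1])
p=s["position"][:2];a=np.degrees(np.arctan2(s["tool_rot"][1,0],s["tool_rot"][0,0]));print(a)
pl=blob(d,(80,14,60),(104,255,255),[130,60,400,330],9);print("plate",rect(d,pl,.0335))
ho=blob(d,(0,0,0),(180,255,85),[230,30,280,160]);print("hole",cast(d,cen(ho),.032),cv2.contourArea(ho))
# hypotheses: where would the hole be for the world
```

```text
[0.52214305 0.03584975 0.18175672] [ 0.38152718 -0.09525212 -0.7494679 ] 0.04496085854162535
165.02218409103205
plate [522.8  36.4  88.5  58.1  75. ]
hole [[0.42723623 0.06134318 0.032     ]] 2007.0
```

View pics/w5.png

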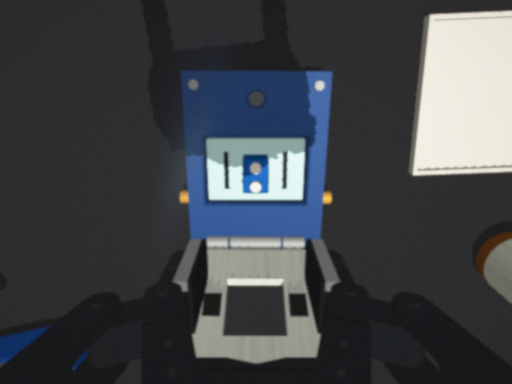

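The cell sits square inside the pocket, with the hole at (256,98) and the cover leaning open behind. Next I go over the cover with the fingers shut and come down behind it.

Call:
step_arm --targets '[[[0,0,-0.1],[0,0,0]],[[0,0,-0.2],[0,0,0]],[[-0.05,0,-0.28],[0,0,0]],[[-0.15,0,-0.28],[0,0,0]],[[-0.25,0,-0.28],[0,0,0]],[[-0.35,0,-0.28],[0,0,0]],[[-0.45,0,-0.28],[0,0,0]],[[-0.55,0,-0.28],[0,0,0]],[[-0.597,0,-0.28],[0,0,0]],[[-0.597,0,-0.28],[0,0,0]]]' --jaw 0

```text
time_s: 8.95
position: [0.6958, -0.0114, 0.2594]
tool_rot: [[-0.966, 0.26, -0.004], [0.26, 0.966, 0.001], [0.004, -0.0, -1.0]]
ft_force: [-0.2, 0.6, -1.0]
grip_width: 0.0003
gripper_force: 0.0
```

Run:
```python
from h import *
s=env.observe();print(s["position"],s["q"],s["tool_rot"],s["grip_width"])
T=get_image("top");np.savez("t6.npz",**T)
w={k:v for k,v in np.load("w5.npz").items()}
ho=blob(w,(0,0,0),(180,255,85),[244,86,268,110]);print("hole",cast(w,cen(ho),.032),cv2.contourArea(ho))
hg=np.array([.591,.0185]);a=np.radians(-15.1);ex=np.array([np.cos(a),np.sin(a)])
print("hinge-rel",(s["position"][:2]-hg)@np.c_[ex,[-ex[1],ex[0]]])
go(np.r_[hg+.108*ex,.15],down(165),s)
```

```text
[ 0.69578626 -0.01144819  0.25938432] [-1.06622256e+01  3.70584243e+01  4.31490473e+01 -3.84775131e-03
  1.00012292e+02 -8.56191406e+01] [[-9.65720709e-01  2.59555798e-01 -3.78160562e-03]
 [ 2.59555246e-01  9.65728046e-01  6.44664913e-04]
 [ 3.81932912e-03 -3.58969317e-04 -9.99992642e-01]] 0.00025010938905685773
hole [[0.46376547 0.05271272 0.032     ]] 267.5
hinge-rel [ 0.1089699  -0.00161686]
x1.00 [0.0018, 0.0055, 0.3646] [-0.0005, -0.0049, -0.001]  /k: [0.002, 0.006, 0.365] [-0.0, -0.005, -0.001]
```

Call:
step_arm --targets '[[[0,0.005,0.1],[0,0,0]],[[0,0.005,0.2],[0,0,0]],[[0,0.005,0.3],[0,0,0]],[[0,0.005,0.36],[0,0,0]],[[0.02,0.005,0.36],[0,0,0]],[[0.045,0.005,0.36],[0,0,0]],[[0.07,0.005,0.36],[0,0,0]],[[0.095,0.005,0.36],[0,0,0]],[[0.12,0.005,0.36],[0,0,0]],[[0.14,0.005,0.36],[0,0,0]]]'

```text
time_s: 9.83
position: [0.6535, 0.0023, 0.1572]
tool_rot: [[-0.966, 0.258, 0.004], [0.258, 0.966, -0.001], [-0.004, 0.0, -1.0]]
ft_force: [3.3, 0.2, 3.2]
grip_width: 0.0001
gripper_force: 1.6
```

Run:
```python
from h import *
s=env.observe()
hg=np.array([.591,.0185]);a=np.radians(-15.1);ex=np.array([np.cos(a),np.sin(a)])
r=(s["position"][:2]-hg)@np.c_[ex,[-ex[1],ex[0]]];print("hinge-rel",r,s["position"],s["ft_force"])
for th in [90,80,70,60,50,40,30,20,10,5,3]:
    t=np.radians(th);x=-.14*np.cos(t)+.01*np.sin(t)+.011;z=.0325+.14*np.sin(t)+.01*np.cos(t)
    print(th,np.round([(r[0]-x)/.3,(s["position"][2]-z)/.3],3))
```

```text
hinge-rel [0.06451545 0.0006276 ] [0.6534514  0.00229937 0.15722711] [3.27892228 0.17423089 3.21307787]
90 [ 0.145 -0.051]
80 [ 0.227 -0.05 ]
70 [ 0.307 -0.034]
60 [ 0.383 -0.005]
50 [0.453 0.037]
40 [0.514 0.09 ]
30 [0.566 0.154]
20 [0.606 0.225]
10 [0.632 0.302]
5 [0.64  0.342]
3 [0.643 0.358]
```

Call:
step_arm --targets '[[[0.025,0,-0.01],[0,0,0]],[[0.05,0,-0.02],[0,0,0]],[[0.075,0,-0.03],[0,0,0]],[[0.1,0,-0.04],[0,0,0]],[[0.125,0,-0.05],[0,0,0]],[[0.15,0,-0.05],[0,0,0]],[[0.175,0,-0.05],[0,0,0]],[[0.2,0,-0.05],[0,0,0]],[[0.225,0,-0.05],[0,0,0]]]'

```text
time_s: 10.58
position: [0.5879, 0.0197, 0.17]
tool_rot: [[-0.966, 0.259, -0.0], [0.259, 0.966, 0.0], [0.0, 0.0, -1.0]]
ft_force: [2.1, -0.9, -0.8]
grip_width: 0.0003
gripper_force: 0.8
```

```bash
cat > c.py <<'E'
from h import *
s=env.observe()
hg=np.array([.591,.0185]);a=np.radians(-15.1);ex=np.array([np.cos(a),np.sin(a)])
r=(s["position"][:2]-hg)@np.c_[ex,[-ex[1],ex[0]]];print("hinge-rel",r,s["position"],s["ft_force"],s["time_s"])
for th in [80,70,60,50,40,30,20,10,5,3,0]:
    t=np.radians(th);x=-.14*np.cos(t)+.01*np.sin(t)+.011;z=.0325+.14*np.sin(t)+.01*np.cos(t)
    print(th,np.round([(r[0]-x)/.3,(s["position"][2]-z)/.3],3))
d=get_image("scene")
K,R,t=cam(d);z=d["z_map"];v,u=np.nonzero(z>0);Z=z[v,u];P=(np.linalg.inv(K)@np.c_[u*Z,v*Z,Z].T-t[:,None]).T@R
l=(P[:,:2]-hg)@np.c_[ex,[-ex[1],ex[0]]]
k=(l[:,1]>.03)&(l[:,1]<.052)&(l[:,0]>-.17)&(l[:,0]<.08)&(P[:,2]>.045)&(P[:,2]<.2)
q=np.c_[l[k,0],P[k,2]-.0325]; rr=np.hypot(*q.T);f=(rr<.152)&(rr>.04);print("cover deg",np.degrees(np.median(np.arctan2(q[f,1],-q[f,0]))),f.sum())
E
python3 c.py
```

```text
hinge-rel [-0.00334625  0.00031794] [0.58785211 0.01967867 0.1700344 ] [ 2.12680701 -0.89079958 -0.77057618] 10.5833
80 [ 0.    -0.007]
70 [0.08  0.009]
60 [0.157 0.038]
50 [0.227 0.08 ]
40 [0.288 0.133]
30 [0.34  0.196]
20 [0.379 0.268]
10 [0.406 0.345]
5 [0.414 0.385]
3 [0.416 0.401]
0 [0.419 0.425]
cover deg 85.47952586288116 232
```

Call:
step_arm --targets '[[[0.04,0,0],[0,0,0]],[[0.08,0,0.009],[0,0,0]],[[0.12,0,0.021],[0,0,0]],[[0.157,0,0.038],[0,0,0]],[[0.193,0,0.058],[0,0,0]],[[0.227,0,0.08],[0,0,0]],[[0.259,0,0.105],[0,0,0]],[[0.288,0,0.133],[0,0,0]],[[0.315,0,0.164],[0,0,0]],[[0.34,0,0.196],[0,0,0]]]'

```text
time_s: 11.47
position: [0.4892, 0.0461, 0.1109]
tool_rot: [[-0.966, 0.259, -0.001], [0.259, 0.966, 0.0], [0.001, 0.0, -1.0]]
ft_force: [1.3, -1.1, 0.1]
grip_width: -0.0001
gripper_force: 0.4
```

```bash
python3 c.py
```

```text
hinge-rel [-1.05472807e-01  9.15505062e-05] [0.48919274 0.04606453 0.11094406] [ 1.32036864 -1.10379998  0.08718913] 11.4667
80 [-0.34  -0.204]
70 [-0.26  -0.188]
60 [-0.184 -0.159]
50 [-0.114 -0.117]
40 [-0.052 -0.064]
30 [-0.001 -0.001]
20 [0.039 0.071]
10 [0.066 0.148]
5 [0.074 0.188]
3 [0.076 0.204]
0 [0.078 0.228]
cover deg 35.59788985764518 298
```

Call:
step_arm --targets '[[[0.021,0,0.035],[0,0,0]],[[0.039,0,0.071],[0,0,0]],[[0.053,0,0.11],[0,0,0]],[[0.066,0,0.148],[0,0,0]],[[0.07,0,0.168],[0,0,0]],[[0.074,0,0.188],[0,0,0]],[[0.075,0,0.2],[0,0,0]],[[0.076,0,0.208],[0,0,0]],[[0.076,0,0.212],[0,0,0]],[[0.076,0,0.212],[0,0,0]]]'

```text
time_s: 12.35
position: [0.4682, 0.0517, 0.0479]
tool_rot: [[-0.966, 0.259, -0.0], [0.259, 0.966, 0.0], [0.0, 0.0, -1.0]]
ft_force: [-2.0, -0.5, 2.1]
grip_width: -0.0002
gripper_force: 0.7
```

```bash
python3 c.py
```

```text
hinge-rel [-1.27248006e-01  2.86035787e-05] [0.46815298 0.0516763  0.04787334] [-2.04551128 -0.50144966  2.10620173] 12.35
80 [-0.413 -0.414]
70 [-0.333 -0.399]
60 [-0.256 -0.37 ]
50 [-0.186 -0.328]
40 [-0.125 -0.274]
30 [-0.073 -0.211]
20 [-0.034 -0.14 ]
10 [-0.007 -0.063]
5 [ 0.001 -0.023]
3 [ 0.003 -0.006]
0 [0.006 0.018]
cover deg 8.483074294728333 153
```

Call:
step_arm --targets '[[[0,0,-0.1],[0,0,0]],[[0,0,-0.22],[0,0,0]],[[0,0,-0.34],[0,0,0]],[[-0.04,-0.1,-0.4],[0,0,0]],[[-0.09,-0.22,-0.4],[0,0,0]],[[-0.14,-0.34,-0.4],[0,0,0]],[[-0.18,-0.46,-0.4],[0,0,0]],[[-0.22,-0.58,-0.4],[0,0,0]],[[-0.26,-0.68,-0.4],[0,0,0]],[[-0.26,-0.68,-0.4],[0,0,0]]]' --jaw 40

```text
time_s: 13.23
position: [0.4913, -0.1709, 0.1678]
tool_rot: [[-0.965, 0.263, 0.001], [0.263, 0.965, -0.002], [-0.002, -0.002, -1.0]]
ft_force: [-1.4, 0.3, 0.1]
grip_width: 0.04
gripper_force: 0.0
```

Run:
```python
from h import *
d=get_image("wrist");np.savez("w7.npz",**d);s=env.observe();print(s["position"],s["q"])
kn=blob(d,(0,150,60),(6,255,255));print(cv2.boundingRect(kn),cast(d,cen(kn),.062),cast(d,cen(kn),.071))
T=get_image("top");kn=blob(T,(0,150,90),(6,255,255),[340,180,400,220]);print(cast(T,cen(kn),.062))
m=cv2.inRange(hsv(T),(0,0,110),(180,30,255));st=blob(T,(90,0,100),(130,40,255),[345,180,395,225],5);print("stand",rect(T,st,.04))
g=.98
go([.5015,-.276,.168],down(165),s)
cv2.imwrite("pics/w7.png",d["img"][...,::-1])
```

```text
[ 0.4908378  -0.16819984  0.1676547 ] [-3.19989240e+01  2.19887335e+01  8.53707684e+01 -1.08750400e-02
  7.25970027e+01 -1.06792056e+02]
(114, 217, 33, 34) [[ 0.50372474 -0.27848414  0.062     ]] [[ 0.50058922 -0.27381134  0.071     ]]Traceback (most recent call last):
  File "<stdin>", line 4, in <module>
  File "h.py", line 17, in blob
    return max(c,key=cv2.contourArea)[:,0]
           ~~~^^^^^^^^^^^^^^^^^^^^^^^
ValueError: max() iterable argument is empty
```

Call:
step_arm --targets '[[[-0.04,-0.1,0],[0,0,0]],[[-0.08,-0.2,0],[0,0,0]],[[-0.11,-0.3,0],[0,0,0]],[[-0.129,-0.338,0.06],[0,0,0]],[[-0.129,-0.338,0.1],[0,0,0]],[[-0.129,-0.338,0.1],[0,0,0]],[[-0.129,-0.338,0.1],[0,0,0]]]'

```text
time_s: 13.92
position: [0.5019, -0.2721, 0.1377]
tool_rot: [[-0.966, 0.257, -0.001], [0.257, 0.966, 0.001], [0.001, 0.001, -1.0]]
ft_force: [0.4, -0.6, -0.2]
grip_width: 0.0397
gripper_force: 0.0
```

Run:
```python
from h import *
d=get_image("wrist");np.savez("w7.npz",**d);s=env.observe();print(s["position"])
kn=blob(d,(0,150,60),(6,255,255));bb=cv2.boundingRect(kn);print(bb,len(kn))
p=s["position"];R=s["tool_rot"]
H=hsv(d)[...,2];print([int(x) for x in H[bb[1]:bb[1]+bb[3]:3,bb[0]+bb[2]//2]])
for z in(.071,.058,.045): print(z,cast(d,cen(kn),z)[0], (cast(d,cen(kn),z)[0]-p)@R)
go([.502,-.276,.047],down(165),s)
cv2.imwrite("pics/w7.png",d["img"][...,::-1])
```

```text
[ 0.50217095 -0.27232468  0.13843124]
(233, 185, 31, 37) 95
[150, 164, 203, 245, 252, 252, 252, 252, 252, 251, 251, 255, 255]
0.071 [ 0.50035051 -0.27610638  0.071     ] [ 0.00081023 -0.00412264  0.06743097]
0.058 [ 0.50484201 -0.27764506  0.058     ] [-0.0039214  -0.00445483  0.0804326 ]
0.045 [ 0.50933351 -0.27918373  0.045     ] [-0.00865303 -0.00478701  0.09343423]
x1.00 [-0.0025, -0.012, 0.3048] [0.0, 0.0004, 0.0023]  /k: [-0.002, -0.012, 0.305] [0.0, 0.0, 0.002]
```

View pics/w7.png

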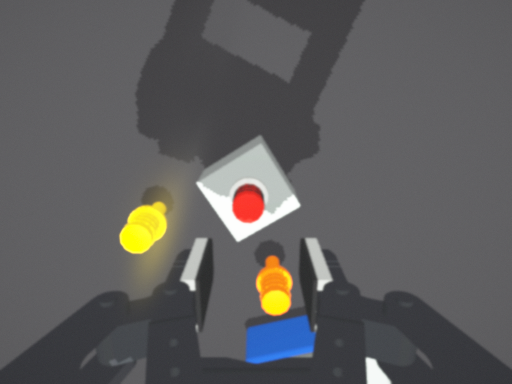

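The wrist view shows the red knob at (248,204) on the grey stand, with the orange and yellow decoys clear of the fingers' path.

Call:
step_arm --targets '[[[-0.003,-0.014,0.08],[0,0,0]],[[-0.003,-0.014,0.16],[0,0,0]],[[-0.003,-0.014,0.24],[0,0,0]],[[-0.003,-0.014,0.29],[0,0,0]],[[-0.003,-0.014,0.303],[0,0,0]],[[-0.003,-0.014,0.303],[0,0,0]],[[-0.003,-0.014,0.303],[0,0,0]]]'

```text
time_s: 14.55
position: [0.5024, -0.2778, 0.0483]
tool_rot: [[-0.966, 0.258, 0.002], [0.258, 0.966, -0.001], [-0.002, -0.001, -1.0]]
ft_force: [0.2, 0.1, 0.2]
grip_width: 0.04
gripper_force: 0.0
```

Call:
step_arm --targets '[[[0,0,0],[0,0,0]],[[0,0,0],[0,0,0]],[[0,0,0],[0,0,0]],[[0,0,0],[0,0,0]],[[0,0,0],[0,0,0]],[[0,0,0],[0,0,0]]]' --jaw 5 --grip_force 60

```text
time_s: 15.05
position: [0.5023, -0.2781, 0.0486]
tool_rot: [[-0.966, 0.259, 0.002], [0.258, 0.966, -0.002], [-0.003, -0.001, -1.0]]
ft_force: [-0.3, 1.7, 5.9]
grip_width: 0.02
gripper_force: 58.4
```

Call:
step_arm --targets '[[[0,0,-0.03],[0,0,0]],[[0,0,-0.07],[0,0,0]],[[0,0,-0.12],[0,0,0]],[[0,0,-0.18],[0,0,0]],[[0,0,-0.24],[0,0,0]],[[0,0,-0.3],[0,0,0]],[[0,0,-0.3],[0,0,0]],[[0,0,-0.3],[0,0,0]]]'

```text
time_s: 15.72
position: [0.5018, -0.2779, 0.1379]
tool_rot: [[-0.966, 0.258, 0.002], [0.258, 0.966, -0.002], [-0.002, -0.001, -1.0]]
ft_force: [-0.4, 0.5, -1.4]
grip_width: 0.0199
gripper_force: 58.7
```

Run:
```python
from h import *
d=get_image("wrist");np.savez("w8.npz",**d);s=env.observe();print(s["position"],s["ft_force"],s["grip_width"])
S=get_image("scene");T=get_image("top");np.savez("s8.npz",**S);np.savez("t8.npz",**T)
p=s["position"];R=s["tool_rot"]
for n,i in(("scene",S),("top",T)):
    print(n,"TCP px",proj(i,p),"pin tip pred",proj(i,p+[0,0,-.042]))
q=proj(S,p+[0,0,-.02])[0].astype(int);a=cv2.resize(S["img"][q[1]-40:q[1]+40,q[0]-45:q[0]+45,::-1],(450,400),interpolation=cv2.INTER_CUBIC)
b=cv2.resize(d["img"][150:330,150:370,::-1],(350,286));c=np.zeros((400,800,3),np.uint8);c[:,:450]=a;c[:286,450:]=b;cv2.imwrite("pics/w8.png",c)
from h import go
go([.4636,.0529,.13],down(165),s)
```

```text
[ 0.50140042 -0.27760538  0.13675538] [-0.06445788  0.77701027 -1.67208846] 0.019794161362584592
scene TCP px [[179.05213708 243.82875914]] pin tip pred [[181.20634625 256.48329667]]
top TCP px [[379.65400495 195.88869502]] pin tip pred [[375.10905308 199.10975809]]
x1.03 [0.4066, 1.0316, 0.0225] [-0.0, -0.0, 0.0003]  /k: [0.394, 1.0, 0.022] [-0.0, -0.0, 0.0]
```

View pics/w8.png

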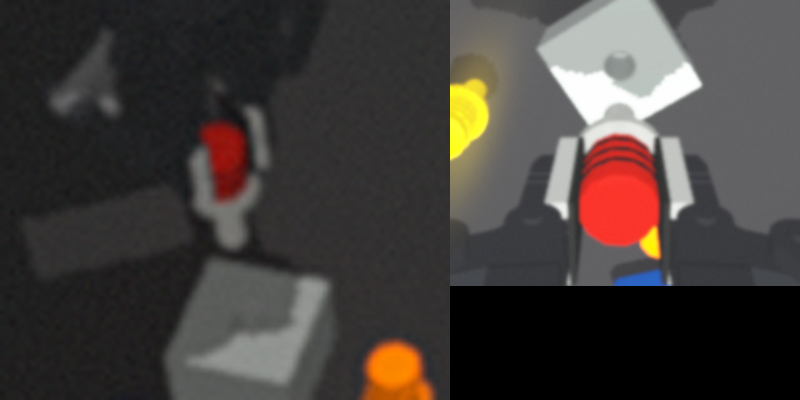

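The pin is held upright with its foot visible below the flange. The empty stand hole is at about wrist pixel (256,191), which I use as the alignment reference for the cover hole.

Call:
step_arm --targets '[[[0.03,0.08,-0.02],[0,0,0]],[[0.08,0.2,-0.026],[0,0,0]],[[0.13,0.32,-0.026],[0,0,0]],[[0.18,0.44,-0.026],[0,0,0]],[[0.23,0.56,-0.026],[0,0,0]],[[0.28,0.68,-0.026],[0,0,0]],[[0.33,0.8,-0.026],[0,0,0]],[[0.38,0.92,-0.026],[0,0,0]],[[0.407,0.99,-0.026],[0,0,0]],[[0.407,1.0,-0.026],[0,0,0]]]'

```text
time_s: 16.7
position: [0.4597, 0.047, 0.1439]
tool_rot: [[-0.967, 0.255, -0.002], [0.255, 0.967, 0.001], [0.003, 0.0, -1.0]]
ft_force: [-0.3, -0.6, -0.7]
grip_width: 0.02
gripper_force: 58.9
```

Call:
step_arm --targets '[[[0,0.032,0],[0,0,0]],[[0,0.032,0],[0,0,0]],[[0,0.032,0],[0,0,0]]]'

```text
time_s: 16.95
position: [0.464, 0.0524, 0.1443]
tool_rot: [[-0.966, 0.259, -0.0], [0.259, 0.966, -0.0], [0.0, -0.0, -1.0]]
ft_force: [0.2, -0.4, -0.6]
grip_width: 0.0201
gripper_force: 58.9
```

Run:
```python
from h import *
d=get_image("wrist");np.savez("w9.npz",**d);s=env.observe();print(s["position"],s["ft_force"],s["grip_width"])
w={k:v for k,v in np.load("w8.npz").items()}
a=w["img"][165:215,206:306,::-1];b=d["img"][165:215,206:306,::-1]
# larger crop of both
A=cv2.resize(w["img"][130:290,180:330,::-1],(400,427),interpolation=cv2.INTER_CUBIC);B=cv2.resize(d["img"][130:290,180:330,::-1],(400,427),interpolation=cv2.INTER_CUBIC)
cv2.imwrite("pics/w9.png",np.hstack([A,B]))
```

```text
[0.46395653 0.05210473 0.14431706] [-0.69379751  0.03609884 -1.06368135] 0.020096454519002868
```

View pics/w9.png

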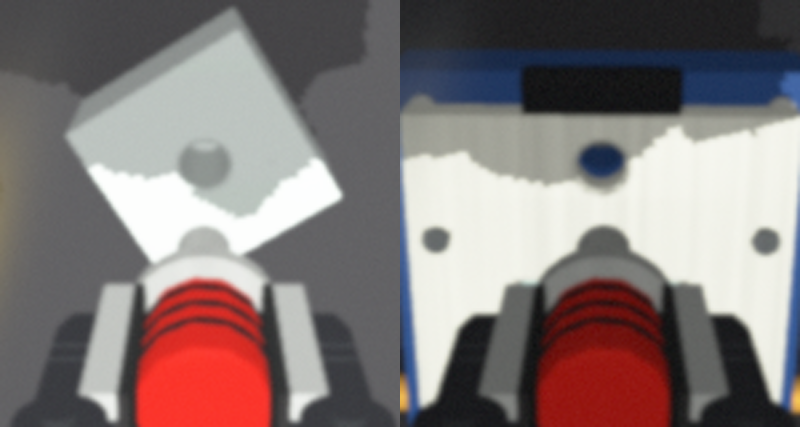

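Side by side, the stand hole is at (205,163) on the left and the cover hole at (203,165) on the right, so alignment is already within about 1 mm. I'll lower the foot close to the cover and look once more.

Call:
step_arm --targets '[[[-0.003,-0.002,0.05],[0,0,0]],[[-0.003,-0.002,0.1],[0,0,0]],[[-0.003,-0.002,0.14],[0,0,0]],[[-0.003,-0.002,0.158],[0,0,0]],[[-0.003,-0.002,0.158],[0,0,0]],[[-0.003,-0.002,0.158],[0,0,0]]]'

```text
time_s: 17.5
position: [0.4647, 0.0515, 0.0974]
tool_rot: [[-0.966, 0.259, -0.0], [0.259, 0.966, -0.0], [0.0, -0.0, -1.0]]
ft_force: [0.0, 0.8, -0.8]
grip_width: 0.0197
gripper_force: 58.9
```

Run:
```python
from h import *
d=get_image("wrist");np.savez("w10.npz",**d);s=env.observe();print(s["position"],s["ft_force"],s["grip_width"])
p=s["position"];R=s["tool_rot"];z=.0475
B=cv2.resize(d["img"][180:240,210:300,::-1],(795,530),interpolation=cv2.INTER_CUBIC)
cv2.imwrite("pics/w10.png",B)
```

```text
[0.46484855 0.05161463 0.09773666] [-0.83250394  0.28509003 -0.39606971] 0.019965252722958796
```

View pics/w10.png

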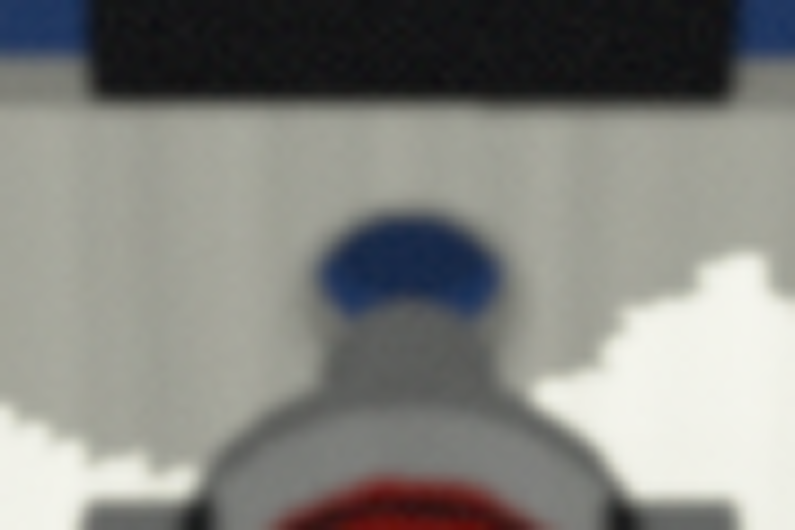

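The close view shows the foot at u=410 against the hole centre at u=408. The hole's far rim is at row 212 and the foot's leading edge at row 298.

Run:
```python
from h import *
d={k:v for k,v in np.load("w10.npz").items()};p=np.array([.46485,.0516,.0977]);R=down(165)
g=lambda u,v,z:((cast(d,[(u/8.833+210,v/8.833+180)],z)[0]-p)@R)[:2].round(4)
print("hole far",g(408,212,.0475),g(408,216,.0475),"hole L/R",g(318,280,.0475),g(503,280,.0475))
for z in(.053,.055,.057,.059): print("foot edge",z,g(410,298,z))
print("shank L/R",g(325,370,.06),g(494,370,.06))
```

```text
hole far [0.0064 0.001 ] [0.0061 0.001 ] hole L/R [ 0.0014 -0.0052] [0.0014 0.0076]
foot edge 0.053 [0.0023 0.0012]
foot edge 0.055 [0.0031 0.0012]
foot edge 0.057 [0.0039 0.0012]
foot edge 0.059 [0.0047 0.0012]
shank L/R [ 0.     -0.0044] [0.     0.0066]
```

Call:
step_arm --targets '[[[0.002,0,0.015],[0,0,0]],[[0.002,0,0.03],[0,0,0]],[[0.002,0,0.045],[0,0,0]],[[0.002,0,0.06],[0,0,0]],[[0.002,0,0.075],[0,0,0]],[[0.002,0,0.09],[0,0,0]],[[0.002,0,0.105],[0,0,0]],[[0.002,0,0.12],[0,0,0]],[[0.002,0,0.12],[0,0,0]]]' --grip_force 80

```text
time_s: 18.3
position: [0.4635, 0.0522, 0.0603]
tool_rot: [[-0.966, 0.259, -0.001], [0.259, 0.966, 0.0], [0.002, -0.0, -1.0]]
ft_force: [-0.5, -0.3, -1.0]
grip_width: 0.0195
gripper_force: 78.2
```

Call:
step_arm --targets '[[[0,0,0.008],[0,0,0]],[[0,0,0.016],[0,0,0]],[[0,0,0.023],[0,0,0]],[[0,0,0.029],[0,0,0]],[[0,0,0.032],[0,0,0]],[[0,0,0.034],[0,0,0]],[[0,0,0.034],[0,0,0]],[[0,0,0.034],[0,0,0]]]'

```text
time_s: 18.97
position: [0.4635, 0.0523, 0.0511]
tool_rot: [[-0.966, 0.259, -0.001], [0.259, 0.966, 0.0], [0.001, 0.0, -1.0]]
ft_force: [-3.3, 1.2, 4.9]
grip_width: 0.0192
gripper_force: 79.4
```

Call:
step_arm --targets '[[[0,0,0.003],[0,0,0]],[[0,0,0.005],[0,0,0]],[[0,0,0.007],[0,0,0]],[[0,0,0.007],[0,0,0]],[[0,0,0.007],[0,0,0]]]'

```text
time_s: 19.38
position: [0.4636, 0.0523, 0.0508]
tool_rot: [[-0.966, 0.258, 0.001], [0.258, 0.966, -0.0], [-0.001, -0.0, -1.0]]
ft_force: [-10.7, 0.5, 30.0]
grip_width: 0.0195
gripper_force: 82.2
```

Call:
step_arm --targets '[[[0.001,0,-0.002],[0,0,0]],[[0.001,0,-0.002],[0,0,0]],[[0.001,0,-0.002],[0,0,0]],[[0.001,0,-0.002],[0,0,0]]]'

```text
time_s: 19.72
position: [0.4635, 0.0523, 0.0509]
tool_rot: [[-0.966, 0.258, 0.001], [0.258, 0.966, -0.0], [-0.001, 0.0, -1.0]]
ft_force: [-7.6, 0.9, 22.1]
grip_width: 0.0194
gripper_force: 81.1
```

Run:
```python
from h import *
d=get_image("wrist");S=get_image("scene");s=env.observe();print(s["position"],s["ft_force"],s["grip_width"])
p=s["position"];q=proj(S,p)[0].astype(int)
a=cv2.resize(S["img"][q[1]-40:q[1]+60,q[0]-50:q[0]+50,::-1],(400,400),interpolation=cv2.INTER_CUBIC);b=cv2.resize(d["img"][...,::-1],(400,300));c=np.zeros((400,800,3),np.uint8);c[:,:400]=a;c[:300,400:]=b
cv2.imwrite("pics/end.png",c)
h=hsv(d)
# cover slope from wrist depth
K,R,t=cam(d);z=d["z_map"];v,u=np.nonzero((z>0)&(h[...,1]<50));Z=z[v,u];P=(np.linalg.inv(K)@np.c_[u*Z,v*Z,Z].T-t[:,None]).T@R
hg=np.array([.591,.0185]);a=np.radians(-15.1);ex=np.array([np.cos(a),np.sin(a)]);l=(P[:,:2]-hg)@np.c_[ex,[-ex[1],ex[0]]]
k=(abs(l[:,1])<.052)&(abs(l[:,1])>.028)&(l[:,0]>-.145)&(l[:,0]<-.02)&(P[:,2]<.06)&(P[:,2]>.03)
c=np.polyfit(l[k,0],P[k,2],1);r=P[k,2]-np.polyval(c,l[k,0]);k2=abs(r)<.002;c=np.polyfit(l[k,0][k2],P[k,2][k2],1);print("slope",c[0],"z at -.132",np.polyval(c,-.132),k2.sum())
```

```text
[0.46352029 0.05235071 0.05091275] [-7.42276377 -0.48830233 21.30552781] 0.01955333075971244
slope 0.00906466984556406 z at -.132 0.043393440656532827 6321
```

```bash
python3 -c "
from rig import close_job
print(close_job())"
```

```text
the job is handed in; nothing more can be done
None
```

I handed in the job at about 20 s of the 72 s limit. The flow cell looked square in the nest when last seen, before the cover closed. The cover measured flat, and the pin is through both holes. At hand-in the gripper was pushing the pin down with about 21 N and gripping it with about 80 N. The bottle, jar and tip box weren't touched as far as I could tell; I didn't re-measure them, and the hand-in returned no verdict.

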